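Put the weighing-bench kit back in its fitted holders

ROBOT

A 6-joint arm with a two-finger parallel gripper is mounted at the origin on a cart in front of the work surface, level with it; the furniture and walls round the work are solid. World frame = base frame: x ahead of the robot, y to its left, z up, the work surface at z = 0. Lengths are in m, angles in rad, forces in N, time in s.
With the tool pointing down it reaches from about 0.375 to 0.975 m from the base axis. Payload 3.8 kg.
Tool frame: the origin (TCP) lies at the very end of the fingers, on their centre line; the grasp point (between the pads) lies 19 mm behind it; z points along the fingers, y is the line along which they close (so a half turn about z gives the same grasp; the last joint's range is limited). The gripper opens to 85 mm and grips with 20 to 120 N. Pads are 22 mm wide; open, the fingers measure 114 mm over their backs; the gripper's body (76 mm by 85 mm) begins 54 mm behind the grasp point. The pads swing forward as they close: fully open they stand 13 mm farther back than shut.
Start: joints at [-0.037, 0.264, 1.604, -0, 1.274, -0.037], TCP at [0.675, -0, 0.231] pointing down, gripper open.
Joint ranges: [-2.63, 2.63], [-0.94, 2.18], [0.31, 2.57], [-1.31, 4.45], [0, 2.66], [-2.55, 2.55]. Speed limits (rad/s): [2.57, 2.57, 3.14, 3.14, 3.14, 3.14].

INTERFACE

Orientations are given as a rotation vector (axis times angle).
In Python, from workcell import read_state, read_camera, calibration, finish_job gives the robot as it stands.
- The arm moves only by the tool step_arm, never from a script. Its argument "commands" is a list of rows, each an object of numbers: "fingers": the gripper's target within -1 to 1 (shut at 1, half-way at 0, fully open at -1); "dx", "dy", "dz": the shift along the tool's x, y, z in m; "roll": the turn about the tool's z in degrees. In form: [{"fingers": .., "dx": .., "dy": .., "dz": .., "roll": ..}, ...]. A call has 1 to 8 rows; each row is the pose to reach, as a shift and turn from the pose commanded when the call began, along the tool's axes at that moment; what a row does not reach only later rows make up. A row lasts 1/8 s, in which the tool goes at most 62.5 mm and 10.7 degrees, less where a joint would pass 70% of its speed; a pose out of reach is approached as far as the arm can. A call with a gripper value outside its range is refused whole. The fingers move at their own pace and stop on an object; "squeeze" is the grip in N (left out, the last holds). Time passes only in rows, so rows that repeat a pose let the fingers close. It gives the time, the measured TCP pose, the force, the opening and the grip force at its end, in the units of the state.
- read_state(): the state, without advancing time (a new reading comes with each control period).
- read_camera(name): name is "scene" or "side" or "wrist"; returns (picture, depth): 400x640x3 uint8, blue, green, red; 400x640 float32, m along the optical axis (not along the pixel's ray), 0 where there is no reading.
- calibration(name): a dict with "intrinsics" (3x3 intrinsics, pixels), "world_to_cam" (4x4, takes a point from world to camera coordinates). Camera axes: x right, y up, looking along -z (the intrinsics and any distortion apply to the point x, -y, -z); pixel columns grow to the right and rows downward; lengths in m; the calibration is good to about 2 mm. A picture is of the moment at which its call begins: read the wrist's pose just before it. calibration takes no time and is no camera call; for the wrist camera it gives the pose at the moment of the call.
- finish_job(): hands the job in; it is judged then, once.
The state is a dict: "time": time; "q": joint angles; "joint_vel": joint speeds; "joint_torque": joint torques, N m; "tool_pos": TCP position; "tcp_rot": TCP orientation; "wrist_force": force on the tool from outside, world axes, zero at the start; "torque": the same for the moment, N m; "width": opening from 0.0 (shut) to 1.0 (fully open); "grip_force": force on a finger pad.
Only numpy, scipy, OpenCV 4.12 (cv2) and the standard library are available. Lean on these libraries where they do the work, as an engineer would, in place of code of your own. Each camera call takes 0.05 s, during which the arm holds its last target. There are 200 camera calls.

TASK

Put the glass beaker, the dropper bottle, the timer and the wooden weight block each into the aluminium holder on the worktop that is made to its outline: the large round one, the small round one, the narrow oblong one and the wide oblong one. Each must stand upright and flat on the holder's rubber floor, wholly inside the rim. Never tip them over on the way, and leave the grease pot and the tape roll where they are.

Things in the scene. Friction and masses are not known exactly. Their poses are not given: they have to be found in the camera images.
- beaker: Clear glass beaker, empty, open at the top, standing upright. 54 mm diameter at the rim, 50 mm at the foot, 71 mm tall; grasp it from outside across the diameter. Belongs in the large round holder. Origin: centre of the underside; z up.
- dropper_bottle: Amber glass bottle with a black collar and a black rubber bulb, standing upright. 102 mm tall; the glass body is round, 33 mm in diameter, with its shoulder ending at 70 mm; collar 24 mm in diameter from 62 to 77 mm; bulb 13 mm in diameter above. Grasp the body's upper part. Belongs in the small round holder. Origin: centre of the underside; z up.
- timer: White bench timer standing on edge, a box 24 mm thick (its x axis), 68 mm wide (its y axis), 62 mm tall, with a small fixed black switch to 66 mm; its display faces -x. Grasp it across the 24 mm. Belongs in the narrow oblong holder, its y axis along the holder's x axis (either way round). Origin: centre of the underside; z up.
- weight_block: Brown wooden block with shallow round recesses in its top, 36 mm (its x axis) by 85 mm (its y axis), 20 mm tall, lying flat. Grasp it across the 36 mm. Belongs in the wide oblong holder, its y axis along the holder's x axis (either way round). Origin: centre of the underside; z up.
- large_round_holder: Shallow aluminium holder with a dark rubber floor, screwed to the worktop; round, 66 mm across inside the rim, 74 mm outside. Its rim is 4 mm wide and its top 6 mm above the worktop; the floor is 2 mm above the worktop. Origin: centre of the underside, on the worktop; z up.
- small_round_holder: Shallow aluminium holder with a dark rubber floor, screwed to the worktop; round, 46 mm across inside the rim, 54 mm outside. Its rim is 4 mm wide and its top 6 mm above the worktop; the floor is 2 mm above the worktop. Origin: centre of the underside, on the worktop; z up.
- narrow_oblong_holder: Shallow aluminium holder with a dark rubber floor, screwed to the worktop; rectangular, 84 mm (its x axis) by 40 mm (its y axis) inside the rim, 92 by 48 mm outside. Its rim is 4 mm wide and its top 6 mm above the worktop; the floor is 2 mm above the worktop. Origin: centre of the underside, on the worktop; z up.
- wide_oblong_holder: Shallow aluminium holder with a dark rubber floor, screwed to the worktop; rectangular, 101 mm (its x axis) by 52 mm (its y axis) inside the rim, 109 by 60 mm outside. Its rim is 4 mm wide and its top 6 mm above the worktop; the floor is 2 mm above the worktop. Origin: centre of the underside, on the worktop; z up.
- grease_pot: Bystander: round grey and blue pot with a lid, 69 mm diameter, 41 mm tall, between the things. Leave it. Origin: centre of the underside.
- tape_roll: Bystander: roll of beige paper tape lying flat, 62 mm diameter, 19 mm tall, behind the holders. Leave it. Origin: centre of the underside.
Things that resemble listed ones, but are neither listed nor needed, are in the scene too. What is shaped like the timer but blue is not meant. Of the things that look like the dropper_bottle, take the one that is farthest from the robot's base at the start.

How it is judged:
By the outcome, as a careful person would: the job done as asked, in the order asked, and still so for the second after the job is handed in, with the robot touching nothing.
It also fails if it takes over 128 s, if anything falls off the work surface, if the arm or the gripper's body presses on something with over 40 N, if the wrist force passes 120 N, or if a joint passes its speed limit or range.

## Working session

There is one attempt and no reset: what is moved stays moved. The work goes in short steps, Python scripts to look and compute and a tool call to move; the robot and the scene stay as the last step left them, time stands still between calls to the robot, and variables do not carry over. Pictures are saved under pics/ and viewed, at most 14 in all, crops included, and the job is handed in when it is done.

Besides the shell and the picture viewer there is one more tool, called after "Emit:" as name(argument=value, ...), one argument or row to a line, values as JSON. step_arm: Moves the arm, as the interface text tells. Its arguments: {"type":"object","properties":{"commands":{"type":"array","items":{"type":"object","properties":{"fingers":{"type":"number"},"dx":{"type":"number"},"dy":{"type":"number"},"dz":{"type":"number"},"roll":{"type":"number"}}}},"squeeze":{"type":"number"}},"required":["commands"]}

```bash
mkdir -p pics
cat > h.py <<'E'
import numpy as np, cv2
from workcell import read_state, read_camera, calibration, finish_job
def pts(name,depth,cal):
    K=np.array(cal["intrinsics"]);T=np.linalg.inv(np.array(cal["world_to_cam"]))
    v,u=np.mgrid[0:400,0:640]
    d=depth
    P=np.stack([(u-K[0,2])/K[0,0]*d,-(v-K[1,2])/K[1,1]*d,-d],-1)
    return P@T[:3,:3].T+T[:3,3]
def ray(cal,u,v,z):
    K=np.array(cal["intrinsics"]);T=np.linalg.inv(np.array(cal["world_to_cam"]))
    r=T[:3,:3]@np.array([(u-K[0,2])/K[0,0],-(v-K[1,2])/K[1,1],-1.])
    c=T[:3,3];return c+r*(z-c[2])/r[2]
E
python3 - <<'E'
from h import *
print(read_state())
for n in ["scene","side","wrist"]:
    c=calibration(n);p,d=read_camera(n);cv2.imwrite(f"pics/{n}0.png",p);np.savez(f"{n}0.npz",p=p,d=d,K=c["intrinsics"],W=c["world_to_cam"])
    print(n,{k:np.round(v,3).tolist() for k,v in c.items()},(d>0).mean())
E
```

```text
{'time': 0.0, 'q': array([-3.68865134e-02,  2.64726330e-01,  1.60538830e+00, -6.63065260e-06,
        1.27371109e+00, -3.68622214e-02]), 'joint_vel': array([ 0.00081746, -0.00078588,  0.00115045, -0.00084129, -0.00020213,
        0.00140005]), 'joint_torque': array([ 6.10465631e-04, -5.15121067e+01, -3.67308676e+01, -4.07824507e-05,
        1.31324201e-02,  1.46811578e-05]), 'tool_pos': array([6.74258366e-01, 3.24169211e-05, 2.29972392e-01]), 'tcp_rot': array([-2.22031174, -2.22026213,  0.00239324]), 'wrist_force': array([0.19323155, 0.21524524, 0.78399859]), 'torque': array([ 0.003162 , -0.0112594, -0.000841 ]), 'grip_force': 0.0, 'width': 0.9978070660241761}
scene {'intrinsics': [[445.859, 0.0, 318.787], [0.0, 445.859, 203.419], [0.0, 0.0, 1.0]], 'world_to_cam': [[0.853, -0.521, 0.018, -0.529], [0.358, 0.611, 0.706, -0.244], [-0.379, -0.596, 0.708, -0.99], [0.0, 0.0, 0.0, 1.0]]} 0.9959765625
side {'intrinsics': [[453.331, 0.0, 314.788], [0.0, 453.331, 199.224], [0.0, 0.0, 1.0]], 'world_to_cam': [[-0.978, -0.208, -0.011, 0.589], [0.1, -0.515, 0.851, -0.109], [-0.182, 0.832, 0.524, -1.485], [0.0, 0.0, 0.0, 1.0]]} 0.99612890625
wrist {'intrinsics': [[334.758, 0.0, 317.96], [0.0, 334.758, 204.148], [0.0, 0.0, 1.0]], 'world_to_cam': [[1.0, 0.001, -0.001, -0.674], [-0.002, 0.946, -0.323, 0.042], [0.0, 0.323, 0.946, -0.379], [0.0, 0.0, 0.0, 1.0]]} 0.99598046875
```

View pics/scene0.png

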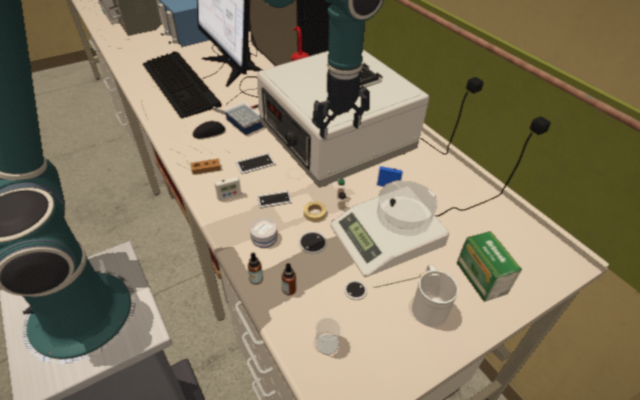

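View pics/side0.png

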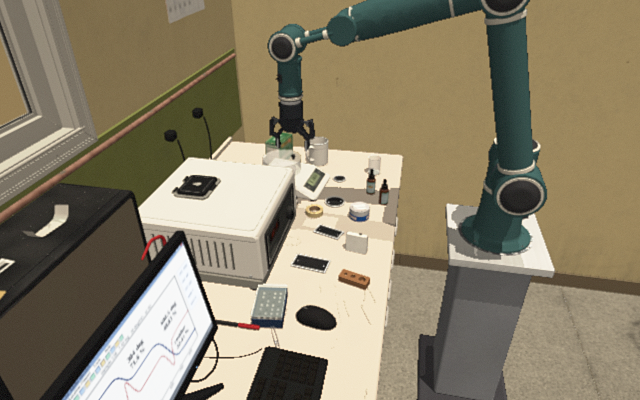

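The scene view shows the block at (205,166), timer (228,189) and two bottles at (255,270) and (288,280), plus a small dark object at (341,190). The beaker is at (327,337). Holders: round at (313,242) and (355,290), oblong at (255,163) and (275,200). Next, an enlarged crop and the 3D points.

Run:
```python
from h import *
z=np.load("scene0.npz");c=dict(intrinsics=z["K"],world_to_cam=z["W"]);p,d=z["p"],z["d"]
cv2.imwrite("pics/crop1.png",cv2.resize(p[140:360,180:460],None,fx=2.7,fy=2.7,interpolation=cv2.INTER_CUBIC))
P=pts("scene",d,c)
for n,u,v,zz in [("block",205,166,.02),("timer",228,182,.062),("botA",255,270,.04),("botB",288,280,.04),("dark",341,190,.03),("beaker",327,337,.04),("LR",313,242,.002),("SR",355,290,.002),("ob1",255,163,.002),("ob2",275,200,.002),("pot",264,230,.041),("tape",315,211,.02),("mug",435,290,.05),("scale",350,235,.03),("mouse",210,130,.02),("calc",243,119,.02),("blue",389,177,.03)]:
    print(n,P[v,u].round(3),ray(c,u,v,zz).round(3))
# top-view height map
z2=np.load("side0.npz");c2=dict(intrinsics=z2["K"],world_to_cam=z2["W"]);Q=pts("side",z2["d"],c2)
for A,pic,nm in ((P,p,"sc"),(Q,z2["p"],"sd")):
    out=np.zeros((560,700,3),np.uint8)  # u: y from .65..-.75 ; v: x .95...3
    m=(A[...,2]<.15)&(A[...,2]>-.02)
    uu=((0.65-A[...,1])/0.002).astype(int);vv=((1.0-A[...,0])/0.002).astype(int)
    ok=m&(uu>=0)&(uu<700)&(vv>=0)&(vv<375)
    for a,b,col in zip(vv[ok],uu[ok],pic[ok]): cv2.circle(out,(int(b),int(a)),1,col.tolist(),-1)
    cv2.imwrite(f"pics/top_{nm}.png",out[:375])
a=cv2.imread("pics/top_sc.png")[:300];b=cv2.imread("pics/top_sd.png")[:300]
cv2.imwrite("pics/top.png",np.vstack([a,b]))
```

```text
block [0.416 0.312 0.021] [0.416 0.313 0.02 ]
timer [0.434 0.173 0.058] [0.433 0.169 0.062]
botA [ 0.369 -0.13   0.056] [ 0.373 -0.119  0.04 ]
botB [ 0.419 -0.195  0.06 ] [ 0.426 -0.182  0.04 ]
dark [0.694 0.005 0.041] [0.701 0.014 0.03 ]
beaker [ 0.438 -0.331  0.003] [ 0.427 -0.347  0.04 ]
LR [ 0.55  -0.086 -0.   ] [ 0.549 -0.088  0.002]
SR [ 0.558 -0.263  0.002] [ 0.559 -0.263  0.002]
ob1 [ 0.56   0.277 -0.003] [0.557 0.272 0.002]
ob2 [0.536 0.098 0.002] [0.536 0.098 0.002]
pot [ 0.446 -0.019  0.04 ] [ 0.446 -0.019  0.041]
tape [ 0.613  0.008 -0.002] [ 0.601 -0.01   0.02 ]
mug [ 0.701 -0.371  0.032] [ 0.69  -0.378  0.05 ]
scale [ 0.626 -0.139  0.036] [ 0.629 -0.135  0.03 ]
mouse [0.494 0.469 0.024] [0.496 0.475 0.02 ]
calc [0.603 0.449 0.041] [0.614 0.478 0.02 ]
blue [ 0.846 -0.014  0.035] [ 0.85 -0.01  0.03]
```

View pics/crop1.png

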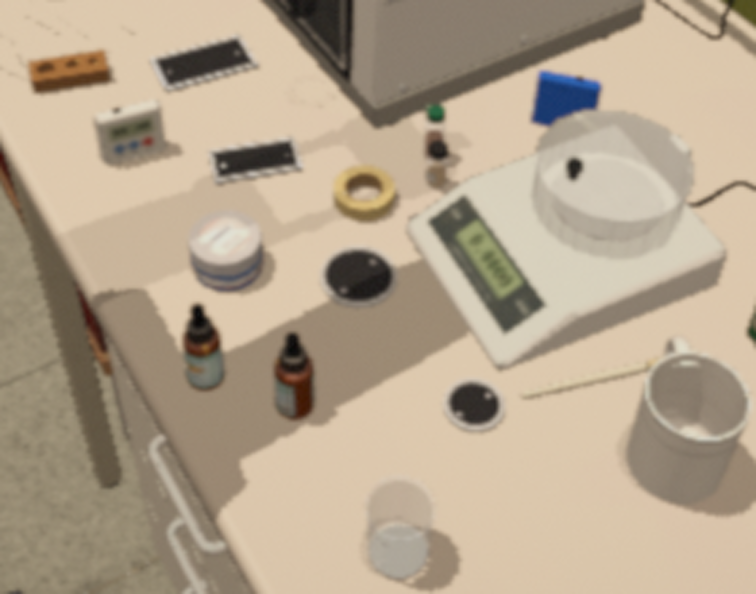

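View pics/top.png

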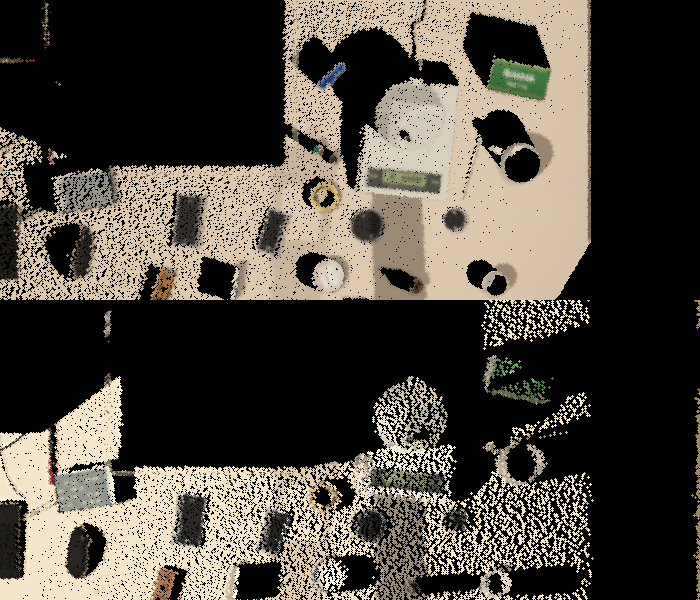

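The crop shows candidate bottles A (scene pixel 255,270) and B (288,280), plus an unclear item at (341,190). The white timer is at (228,189), with a blue lookalike at (389,177). I'll check the unclear item and the bottles up close.

Run:
```python
from h import *
p=np.load("scene0.npz")["p"];w=np.load("wrist0.npz")["p"]
a=cv2.resize(p[165:225,315:375],(300,300),interpolation=cv2.INTER_CUBIC)
b=cv2.resize(p[245:305,240:300],(300,300),interpolation=cv2.INTER_CUBIC)
cv2.imwrite("pics/cc.png",np.hstack([np.vstack([a,b])[:575],cv2.resize(w,None,fx=.75,fy=.75)[:,:].copy() if 0 else np.zeros((575,1,3),np.uint8)]))
```

```text
(no output)
```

View pics/cc.png

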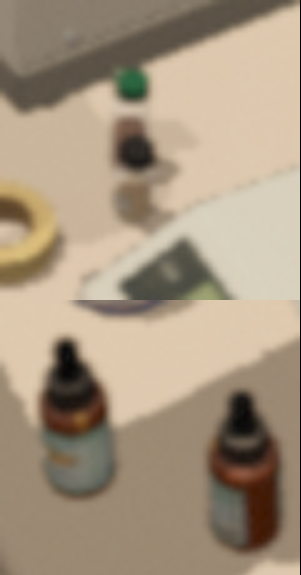

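View pics/wrist0.png

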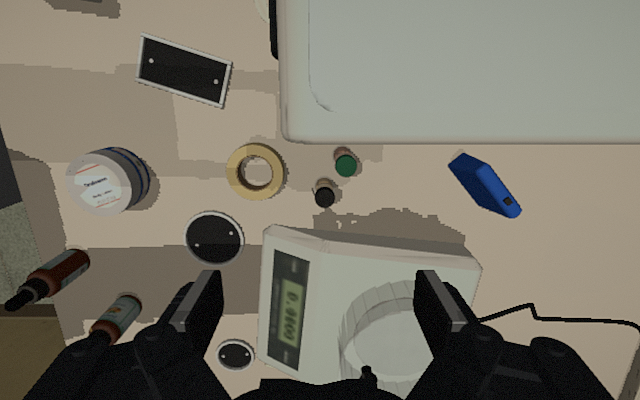

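The (341,190) item is two small capped vials: wrist pixels (345,165) green and (325,195) black. They aren't dropper bottles. Bottles A (255,270) and B (288,280) remain, and B is farther from the base. Next, measure.

Run:
```python
from h import *
C={}
for n in("scene","side","wrist"):
    z=np.load(n+"0.npz");c=dict(intrinsics=z["K"],world_to_cam=z["W"]);C[n]=(z["p"].astype(int),pts(n,z["d"],c),c,z["d"]>0)
def fitc(Q):
    A=np.c_[2*Q[:,:2],np.ones(len(Q))];s=np.linalg.lstsq(A,(Q[:,:2]**2).sum(1),rcond=None)[0]
    return s[:2].round(4),round(float(np.sqrt(s[2]+s[0]**2+s[1]**2)),4)
for nm,(x,y,r,z0,z1) in dict(beaker=(.434,-.345,.045,.062,.078),botA=(.372,-.125,.03,.02,.058),botB=(.425,-.19,.03,.02,.058),botBbulb=(.425,-.19,.03,.08,.11),timer=(.43,.17,.06,.055,.07),block=(.416,.312,.07,.014,.026),pot=(.446,-.02,.06,.034,.047)).items():
    for n,(p,P,c,ok) in C.items():
        m=ok&(np.hypot(P[...,0]-x,P[...,1]-y)<r)&(P[...,2]>z0)&(P[...,2]<z1)
        Q=P[m]
        if len(Q)<8: continue
        mar=cv2.minAreaRect(Q[:,:2].astype(np.float32))
        print(nm,n,len(Q),Q.mean(0).round(4),"rect",np.round(mar[0],4),np.round(mar[1],4),round(mar[2],1),"circ",fitc(Q))
# dark holder floors
for nm,(x,y,r) in dict(LR=(.549,-.087,.05),SR=(.559,-.263,.04),ob1=(.557,.275,.07),ob2=(.536,.1,.062)).items():
    for n,(p,P,c,ok) in C.items():
        g=p.max(2)<95
        m=ok&(np.hypot(P[...,0]-x,P[...,1]-y)<r)&(P[...,2]<.02)&g
        m=cv2.morphologyEx(m.astype(np.uint8),cv2.MORPH_CLOSE,np.ones((5,5)))
        k,l,st,_=cv2.connectedComponentsWithStats(m)
        if k<2: continue
        i=1+st[1:,4].argmax();vv,uu=np.where(l==i)
        R=np.array([ray(c,u,v,.002)[:2] for u,v in zip(uu,vv)],np.float32)
        mar=cv2.minAreaRect(R);print(nm,n,len(R),R.mean(0).round(4),"rect",np.round(mar[0],4),np.round(mar[1],4),round(mar[2],1))
```

```text
beaker scene 165 [ 0.4326 -0.3385  0.0675] rect [ 0.4296 -0.3425] [0.0525 0.0507] 56.9 circ (array([ 0.4295, -0.3433]), 0.0251)
beaker side 52 [ 0.4312 -0.345   0.0671] rect [ 0.4301 -0.34  ] [0.0515 0.0546] 6.4 circ (array([ 0.4322, -0.3397]), 0.0251)
botA scene 155 [ 0.369  -0.1276  0.0404] rect [ 0.3716 -0.124 ] [0.0247 0.0323] 85.3 circ (array([ 0.3728, -0.1171]), 0.0154)
botA side 83 [ 0.3739 -0.1034  0.041 ] rect [ 0.3736 -0.1064] [0.0333 0.0232] 6.2 circ (array([ 0.3746, -0.1118]), 0.0142)
botA wrist 933 [ 0.384  -0.1099  0.0407] rect [ 0.3789 -0.115 ] [0.0243 0.0331] 17.0 circ (array([ 0.3735, -0.1172]), 0.0165)
botB scene 147 [ 0.4208 -0.1929  0.0406] rect [ 0.4232 -0.1881] [0.0214 0.0327] 65.5 circ (array([ 0.4263, -0.1819]), 0.0162)
botB side 82 [ 0.427  -0.1686  0.0393] rect [ 0.4271 -0.1708] [0.0333 0.0212] 6.0 circ (array([ 0.428 , -0.1764]), 0.0135)
botB wrist 808 [ 0.4354 -0.1736  0.0405] rect [ 0.4305 -0.1778] [0.0237 0.0337] 59.3 circ (array([ 0.4271, -0.1831]), 0.0164)
botBbulb scene 46 [ 0.4251 -0.1846  0.0929] rect [ 0.4249 -0.1853] [0.013  0.0117] 67.3 circ (arr
[... 1110 characters left out ...]
 rect [ 0.5482 -0.0937] [0.0554 0.0487] 11.0
LR wrist 2393 [ 0.5493 -0.0871] rect [ 0.5491 -0.0878] [0.0723 0.0665] 40.7
SR scene 180 [ 0.5605 -0.2609] rect [ 0.5613 -0.2604] [0.0354 0.0386] 7.6
SR side 28 [ 0.5603 -0.2668] rect [ 0.5605 -0.2686] [0.0321 0.0248] 10.9
SR wrist 865 [ 0.5606 -0.2609] rect [ 0.5611 -0.2613] [0.0503 0.0499] 0.1
ob1 scene 275 [0.5587 0.2745] rect [0.5594 0.2746] [0.0421 0.0929] 83.4
ob1 side 300 [0.5591 0.2681] rect [0.5597 0.2679] [0.0435 0.096 ] 83.9
ob2 scene 223 [0.5361 0.1051] rect [0.5365 0.1054] [0.0316 0.0782] 73.1
ob2 side 129 [0.5364 0.099 ] rect [0.5358 0.0991] [0.0306 0.0764] 72.6
ob2 wrist 3710 [0.5367 0.1013] rect [0.5371 0.1004] [0.0477 0.0912] 72.7
```

Add to h.py:
```python
from scipy.spatial.transform import Rotation as Ro
def go(x,y,z,yaw=None):
    "shift/turn from measured pose to world target; yaw = world angle (deg) of tool y"
    s=read_state();R=Ro.from_rotvec(s["tcp_rot"]).as_matrix();p=s["tool_pos"]
    cur=np.degrees(np.arctan2(R[1,1],R[0,1]));d=R.T@(np.array([x,y,z])-p)
    r=0 if yaw is None else -((yaw-cur+180)%360-180)
    print("t",round(s["time"],2),"pos",p.round(4),"yaw",round(cur,2),"w",round(s["width"],3),"F",s["wrist_force"].round(1),"q",s["q"].round(2),"\n  dx,dy,dz",d.round(4),"roll",round(r,2))
```

```text
(no output)
```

Emit:
step_arm(
  commands=[
    {"dx":-0.343,"dy":-0.245,"dz":0.03,"roll":-84,"fingers":-1},
    {"dx":-0.343,"dy":-0.245,"dz":0.03,"roll":-84,"fingers":-1},
    {"dx":-0.343,"dy":-0.245,"dz":0.03,"roll":-84,"fingers":-1},
    {"dx":-0.343,"dy":-0.245,"dz":0.03,"roll":-84,"fingers":-1},
    {"dx":-0.343,"dy":-0.245,"dz":0.03,"roll":-84,"fingers":-1},
    {"dx":-0.343,"dy":-0.245,"dz":0.03,"roll":-84,"fingers":-1},
    {"dx":-0.343,"dy":-0.245,"dz":0.03,"roll":-84,"fingers":-1},
    {"dx":-0.343,"dy":-0.245,"dz":0.03,"roll":-84,"fingers":-1},
  ],
  squeeze=25,
)

```text
time: 1.15
tool_pos: [0.4273, -0.3455, 0.2006]
tcp_rot: [-0.21, -3.133, 0.0]
wrist_force: [1.0, 0.0, 0.1]
width: 0.997
grip_force: 0.0
```

```bash
cat >> h.py <<'E'
def wr(name):
    c=calibration("wrist");p,d=read_camera("wrist");cv2.imwrite(f"pics/{name}.png",p);return p,pts("wrist",d,c),c,d>0
def fitc(Q):
    A=np.c_[2*Q[:,:2],np.ones(len(Q))];s=np.linalg.lstsq(A,(Q[:,:2]**2).sum(1),rcond=None)[0]
    return s[:2].round(4),round(float(np.sqrt(s[2]+s[0]**2+s[1]**2)),4)
E
python3 - <<'E'
from h import *
go(.430,-.343,.03,84)
p,P,c,ok=wr("w1")
m=ok&(np.hypot(P[...,0]-.43,P[...,1]+.343)<.05)&(P[...,2]>.06)&(P[...,2]<.08);Q=P[m]
r=cv2.minAreaRect(Q[:,:2].astype(np.float32));print(len(Q),Q.mean(0),r,fitc(Q))
E
```

```text
t 1.15 pos [ 0.4273 -0.3455  0.2006] yaw 82.33 w 0.997 F [1.  0.  0.1] q [-0.72  0.05  1.91 -0.    1.19 -2.16] 
  dx,dy,dz [-0.0026  0.0028  0.1706] roll -1.67
888 [ 0.43510912 -0.34484731  0.06793416] ((0.43013274669647217, -0.3439550995826721), (0.05315665155649185, 0.05324748158454895), 81.32386779785156) (array([ 0.4295, -0.3441]), 0.0251)
```

View pics/w1.png

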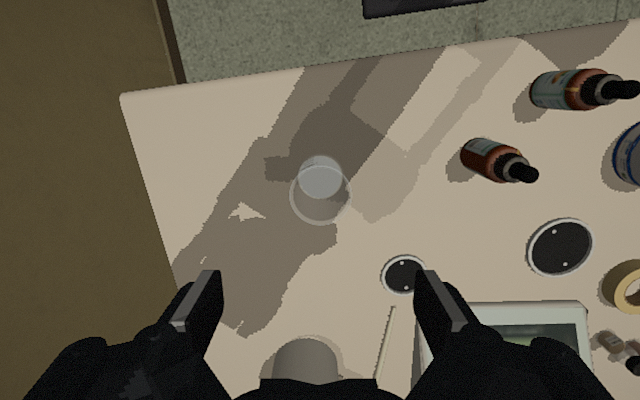

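Emit:
step_arm(
  commands=[
    {"dx":0,"dy":-0.001,"dz":0.06,"fingers":-1},
    {"dx":0,"dy":-0.001,"dz":0.11,"fingers":-1},
    {"dx":0,"dy":-0.001,"dz":0.15,"fingers":-1},
    {"dx":0,"dy":-0.001,"dz":0.17,"fingers":-1},
    {"dx":0,"dy":-0.001,"dz":0.17,"fingers":-1},
    {"dx":0,"dy":-0.001,"dz":0.17,"fingers":-1},
  ],
)

```text
invalid input
```

```bash
python3 -c "
from h import *
go(.430,-.344,.03,84)"
```

```text
t 1.2 pos [ 0.4278 -0.345   0.2007] yaw 82.71 w 0.999 F [ 0.6 -0.1 -0.5] q [-0.72  0.05  1.91 -0.    1.19 -2.17] 
  dx,dy,dz [-0.0023  0.0012  0.1707] roll -1.29
```

Emit:
step_arm(
  commands=[
    {"dx":0,"dy":-0.001,"dz":0.06,"roll":0,"fingers":-1},
    {"dx":0,"dy":-0.001,"dz":0.11,"roll":0,"fingers":-1},
    {"dx":0,"dy":-0.001,"dz":0.15,"roll":0,"fingers":-1},
    {"dx":0,"dy":-0.001,"dz":0.17,"roll":0,"fingers":-1},
    {"dx":0,"dy":-0.001,"dz":0.17,"roll":0,"fingers":-1},
    {"dx":0,"dy":-0.001,"dz":0.17,"roll":0,"fingers":-1},
  ],
)

```text
time: 1.95
tool_pos: [0.4307, -0.3442, 0.0322]
tcp_rot: [0.213, 3.133, -0.001]
wrist_force: [-0.2, 0.2, 0.5]
width: 1.0
grip_force: 0.0
```

```bash
python3 -c "
from h import *
go(.430,-.344,.03,84)"
```

```text
t 1.95 pos [ 0.4307 -0.3442  0.0322] yaw 82.21 w 1.0 F [-0.2  0.2  0.5] q [-0.72  0.24  2.04  0.    0.86 -2.15] 
  dx,dy,dz [0.0008 0.0001 0.0022] roll -1.79
```

Emit:
step_arm(
  commands=[
    {"dx":0,"dy":0,"dz":0,"roll":0,"fingers":1},
    {"dx":0,"dy":0,"dz":0,"roll":0,"fingers":1},
    {"dx":0,"dy":0,"dz":0,"roll":0,"fingers":1},
    {"dx":0,"dy":0,"dz":0,"roll":0,"fingers":1},
    {"dx":0,"dy":0,"dz":0,"roll":0,"fingers":1},
    {"dx":0,"dy":0,"dz":-0.01,"roll":0,"fingers":1},
    {"dx":0,"dy":0,"dz":-0.03,"roll":0,"fingers":1},
    {"dx":0,"dy":0,"dz":-0.03,"roll":0,"fingers":1},
  ],
  squeeze=30,
)

```text
time: 2.95
tool_pos: [0.4311, -0.3452, 0.0633]
tcp_rot: [0.212, 3.131, -0.004]
wrist_force: [0.4, -0.1, -0.8]
width: 0.615
grip_force: 31.5
```

Run:
```python
from h import *
go(.549,-.0875,.2,84)
```

```text
t 2.95 pos [ 0.4311 -0.3452  0.0633] yaw 82.24 w 0.615 F [ 0.4 -0.1 -0.8] q [-0.72  0.2   2.02 -0.    0.92 -2.16] 
  dx,dy,dz [-0.0825  0.2709 -0.1371] roll -1.76
```

Emit:
step_arm(
  commands=[
    {"dx":0,"dy":0,"dz":-0.04,"roll":0,"fingers":1},
    {"dx":-0.01,"dy":0.03,"dz":-0.08,"roll":0,"fingers":1},
    {"dx":-0.025,"dy":0.08,"dz":-0.1,"roll":0,"fingers":1},
    {"dx":-0.04,"dy":0.13,"dz":-0.1,"roll":0,"fingers":1},
    {"dx":-0.055,"dy":0.18,"dz":-0.1,"roll":0,"fingers":1},
    {"dx":-0.07,"dy":0.23,"dz":-0.1,"roll":0,"fingers":1},
    {"dx":-0.083,"dy":0.271,"dz":-0.08,"roll":0,"fingers":1},
    {"dx":-0.083,"dy":0.271,"dz":-0.05,"roll":0,"fingers":1},
  ],
)

```text
time: 3.95
tool_pos: [0.5507, -0.0841, 0.1114]
tcp_rot: [0.206, 3.132, 0.0]
wrist_force: [0.2, 0.7, -0.3]
width: 0.61
grip_force: 31.8
```

Run:
```python
from h import *
go(.5497,-.0875,.035,84)
```

```text
t 3.95 pos [ 0.5507 -0.0841  0.1114] yaw 82.47 w 0.61 F [ 0.2  0.7 -0.3] q [-0.2   0.15  1.98  0.    1.01 -1.64] 
  dx,dy,dz [ 0.0007 -0.0036  0.0764] roll -1.53
```

Emit:
step_arm(
  commands=[
    {"dx":0,"dy":0,"dz":0.03,"roll":0,"fingers":1},
    {"dx":0,"dy":0,"dz":0.05,"roll":0,"fingers":1},
    {"dx":0,"dy":0,"dz":0.06,"roll":0,"fingers":1},
    {"dx":0,"dy":0,"dz":0.06,"roll":0,"fingers":1},
  ],
)

```text
time: 4.45
tool_pos: [0.5478, -0.0866, 0.0503]
tcp_rot: [-0.212, -3.132, -0.0]
wrist_force: [-0.4, 0.1, 0.5]
width: 0.614
grip_force: 31.8
```

Run:
```python
from h import *
go(.5497,-.0875,.035,84)
p,P,c,ok=wr("w2")
```

```text
t 4.45 pos [ 0.5478 -0.0866  0.0503] yaw 82.24 w 0.614 F [-0.4  0.1  0.5] q [-0.2   0.22  2.02 -0.    0.9  -1.64] 
  dx,dy,dz [-0.002  -0.0007  0.0153] roll -1.76
```

View pics/w2.png

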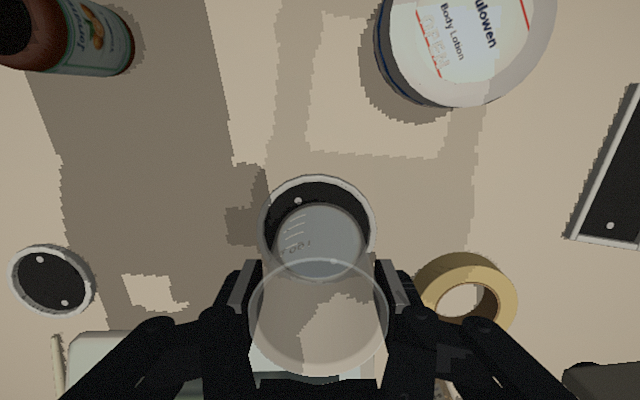

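The beaker foot at (320,240) sits over the large round holder (318,232), and the offset is small. Lower it.

Emit:
step_arm(
  commands=[
    {"dx":-0.002,"dy":-0.001,"dz":0.008,"roll":0,"fingers":1},
    {"dx":-0.002,"dy":-0.001,"dz":0.014,"roll":0,"fingers":1},
    {"dx":-0.002,"dy":-0.001,"dz":0.016,"roll":0,"fingers":1},
    {"dx":-0.002,"dy":-0.001,"dz":0.016,"roll":0,"fingers":1},
  ],
)

```text
time: 5.0
tool_pos: [0.5505, -0.088, 0.0353]
tcp_rot: [0.213, 3.134, 0.0]
wrist_force: [0.2, 0.3, -1.2]
width: 0.614
grip_force: 31.8
```

Run:
```python
from h import *
go(.5497,-.0875,.034,84)
```

```text
t 5.0 pos [ 0.5505 -0.088   0.0353] yaw 82.24 w 0.614 F [ 0.2  0.3 -1.2] q [-0.2   0.25  2.02  0.    0.87 -1.64] 
  dx,dy,dz [0.0009 0.0003 0.0013] roll -1.76
```

Emit:
step_arm(
  commands=[
    {"dx":0,"dy":0,"dz":0.0015,"roll":0,"fingers":1},
    {"dx":0,"dy":0,"dz":0.0015,"roll":0,"fingers":1},
    {"dx":0,"dy":0,"dz":0.0015,"roll":0,"fingers":-1},
    {"dx":0,"dy":0,"dz":0.0015,"roll":0,"fingers":-1},
    {"dx":0,"dy":0,"dz":0.0015,"roll":0,"fingers":-1},
    {"dx":0,"dy":0,"dz":0.0015,"roll":0,"fingers":-1},
  ],
)

```text
time: 5.75
tool_pos: [0.5504, -0.0879, 0.0336]
tcp_rot: [-0.212, -3.134, -0.0]
wrist_force: [0.1, -0.4, 0.7]
width: 0.997
grip_force: 0.0
```

Emit:
step_arm(
  commands=[
    {"dx":0,"dy":0,"dz":-0.03,"roll":0,"fingers":-1},
    {"dx":0,"dy":0,"dz":-0.08,"roll":0,"fingers":-1},
    {"dx":0,"dy":0,"dz":-0.12,"roll":0,"fingers":-1},
    {"dx":0,"dy":0,"dz":-0.16,"roll":0,"fingers":-1},
    {"dx":0,"dy":0,"dz":-0.17,"roll":0,"fingers":-1},
    {"dx":0,"dy":0,"dz":-0.17,"roll":0,"fingers":-1},
  ],
)

```text
time: 6.5
tool_pos: [0.5507, -0.088, 0.204]
tcp_rot: [0.212, 3.133, -0.0]
wrist_force: [-0.4, 0.1, -0.2]
width: 1.003
grip_force: 0.0
```

Run:
```python
from h import *
go(.4268,-.183,.2,84)
p,P,c,ok=wr("w3")
m=ok&(np.hypot(P[...,0]-.549,P[...,1]+.0875)<.045)&(P[...,2]>.055)&(P[...,2]<.085);Q=P[m]
print("beaker",len(Q),Q[:,2].mean(),Q[:,2].std(),cv2.minAreaRect(Q[:,:2].astype(np.float32)))
m=ok&(np.hypot(P[...,0]-.4268,P[...,1]+.183)<.03)&(P[...,2]>.02)&(P[...,2]<.058);Q=P[m]
print("bot",len(Q),fitc(Q) if len(Q) else 0)
def dark(x,y,r):
    m=ok&(np.hypot(P[...,0]-x,P[...,1]-y)<r)&(P[...,2]<.02)&(p.max(2)<95)
    vv,uu=np.where(m);R=np.array([ray(c,u,v,.002)[:2] for u,v in zip(uu,vv)],np.float32)
    if len(R):print(len(R),R.mean(0),cv2.minAreaRect(R))
dark(.561,-.2612,.04);dark(.5367,.101,.06)
```

```text
t 6.5 pos [ 0.5507 -0.088   0.204 ] yaw 82.25 w 1.003 F [-0.4  0.1 -0.2] q [-0.2   0.06  1.89 -0.    1.19 -1.64] 
  dx,dy,dz [ 0.11   -0.1109  0.0039] roll -1.75
beaker 1086 0.0677586543951375 0.005216252025240752 ((0.55050128698349, -0.08771054446697235), (0.05331876501441002, 0.053148478269577026), 79.67875671386719)
bot 659 (array([ 0.4274, -0.1827]), 0.0163)
1387 [ 0.55858374 -0.26253796] ((0.563769519329071, -0.2626541256904602), (0.0500042662024498, 0.06280897557735443), 78.03559112548828)
3506 [0.53337985 0.10245316] ((0.5348912477493286, 0.09989628195762634), (0.04726239666342735, 0.0914791151881218), 72.7032699584961)
```

Emit:
step_arm(
  commands=[
    {"dx":0.11,"dy":-0.111,"dz":0,"roll":0,"fingers":-1},
    {"dx":0.11,"dy":-0.111,"dz":0,"roll":0,"fingers":-1},
    {"dx":0.11,"dy":-0.111,"dz":0,"roll":0,"fingers":-1},
    {"dx":0.11,"dy":-0.111,"dz":0.03,"roll":0,"fingers":-1},
    {"dx":0.11,"dy":-0.111,"dz":0.06,"roll":0,"fingers":-1},
    {"dx":0.11,"dy":-0.111,"dz":0.06,"roll":0,"fingers":-1},
  ],
)

```text
time: 7.3
tool_pos: [0.4228, -0.1814, 0.1392]
tcp_rot: [-0.212, -3.125, -0.006]
wrist_force: [-0.4, 0.7, -0.1]
width: 0.999
grip_force: 0.0
```

Run:
```python
from h import *
go(.4272,-.183,.036,84)
p,P,c,ok=wr("w4")
for a,b in ((.02,.058),(.08,.105)):
    m=ok&(np.hypot(P[...,0]-.4268,P[...,1]+.183)<.03)&(P[...,2]>a)&(P[...,2]<b);Q=P[m]
    print("bot",len(Q),Q[:,:2].mean(0),fitc(Q) if len(Q)>5 else 0)
```

```text
t 7.3 pos [ 0.4228 -0.1814  0.1392] yaw 82.22 w 0.999 F [-0.4  0.7 -0.1] q [-0.46 -0.06  2.14  0.    1.07 -1.89] 
  dx,dy,dz [-0.0056 -0.0013  0.1032] roll -1.78
bot 623 [ 0.41379715 -0.18083109] (array([ 0.4266, -0.1829]), 0.0163)
bot 485 [ 0.42425233 -0.18245117] (array([ 0.4256, -0.1826]), 0.0047)
```

Emit:
step_arm(
  commands=[
    {"dx":0,"dy":0,"dz":0.01,"roll":0,"fingers":-1},
    {"dx":0,"dy":0,"dz":0.05,"roll":0,"fingers":-1},
    {"dx":0,"dy":0,"dz":0.09,"roll":0,"fingers":-1},
    {"dx":0,"dy":0,"dz":0.105,"roll":0,"fingers":-1},
    {"dx":0,"dy":0,"dz":0.105,"roll":0,"fingers":-1},
    {"dx":0,"dy":0,"dz":0.105,"roll":0,"fingers":-1},
  ],
)

```text
time: 8.1
tool_pos: [0.4281, -0.1838, 0.0403]
tcp_rot: [0.212, 3.132, -0.002]
wrist_force: [-0.2, -0.4, -0.3]
width: 0.999
grip_force: 0.0
```

Run:
```python
from h import *
go(.4266,-.183,.036,84)
```

```text
t 8.1 pos [ 0.4281 -0.1838  0.0403] yaw 82.26 w 0.999 F [-0.2 -0.4 -0.3] q [-0.46  0.08  2.21 -0.    0.85 -1.89] 
  dx,dy,dz [0.0016 0.0006 0.0043] roll -1.74
```

Emit:
step_arm(
  commands=[
    {"dx":0.0015,"dy":0.0005,"dz":0.0035,"roll":0,"fingers":-1},
    {"dx":0.0015,"dy":0.0005,"dz":0.0035,"roll":0,"fingers":1},
    {"dx":0.0015,"dy":0.0005,"dz":0.0035,"roll":0,"fingers":1},
    {"dx":0.0015,"dy":0.0005,"dz":0.0035,"roll":0,"fingers":1},
    {"dx":0.0015,"dy":0.0005,"dz":0.0035,"roll":0,"fingers":1},
    {"dx":0.0015,"dy":0.0005,"dz":0.0035,"roll":0,"fingers":1},
    {"dx":0.0015,"dy":0.0005,"dz":0.0035,"roll":0,"fingers":1},
    {"dx":0.0015,"dy":0.0005,"dz":0.0035,"roll":0,"fingers":1},
  ],
)

```text
time: 9.1
tool_pos: [0.4255, -0.1826, 0.0356]
tcp_rot: [0.212, 3.134, -0.0]
wrist_force: [-0.6, 0.3, 6.2]
width: 0.365
grip_force: 30.2
```

Run:
```python
from h import *
go(.561,-.2613,.036,84)
```

```text
t 9.1 pos [ 0.4255 -0.1826  0.0356] yaw 82.25 w 0.365 F [-0.6  0.3  6.2] q [-0.46  0.08  2.22 -0.    0.84 -1.89] 
  dx,dy,dz [-0.1449 -0.0597 -0.0002] roll -1.75
```

Emit:
step_arm(
  commands=[
    {"dx":0,"dy":0,"dz":-0.03,"roll":0,"fingers":1},
    {"dx":0,"dy":0,"dz":-0.07,"roll":0,"fingers":1},
    {"dx":-0.03,"dy":-0.012,"dz":-0.08,"roll":0,"fingers":1},
    {"dx":-0.07,"dy":-0.03,"dz":-0.08,"roll":0,"fingers":1},
    {"dx":-0.11,"dy":-0.045,"dz":-0.08,"roll":0,"fingers":1},
    {"dx":-0.144,"dy":-0.06,"dz":-0.06,"roll":0,"fingers":1},
    {"dx":-0.144,"dy":-0.06,"dz":-0.03,"roll":0,"fingers":1},
    {"dx":-0.144,"dy":-0.06,"dz":-0.025,"roll":0,"fingers":1},
  ],
)

```text
time: 10.1
tool_pos: [0.5569, -0.2598, 0.0563]
tcp_rot: [-0.212, -3.127, -0.005]
wrist_force: [-0.6, 0.8, -1.7]
width: 0.366
grip_force: 30.1
```

Emit:
step_arm(
  commands=[
    {"dx":0,"dy":0,"dz":0,"roll":0,"fingers":1},
    {"dx":0,"dy":0,"dz":0,"roll":0,"fingers":1},
    {"dx":0,"dy":0,"dz":0,"roll":0,"fingers":1},
  ],
)

```text
time: 10.48
tool_pos: [0.5604, -0.2616, 0.0618]
tcp_rot: [0.212, 3.132, -0.002]
wrist_force: [-0.4, 0.2, -0.8]
width: 0.362
grip_force: 30.1
```

Run:
```python
from h import *
go(.560,-.2613,.0376,84)
p,P,c,ok=wr("w5")
```

```text
t 10.47 pos [ 0.5604 -0.2616  0.0618] yaw 82.25 w 0.362 F [-0.4  0.2 -0.8] q [-0.48  0.31  1.88 -0.    0.95 -1.91] 
  dx,dy,dz [0.0005 0.0002 0.0242] roll -1.75
```

View pics/w5.png

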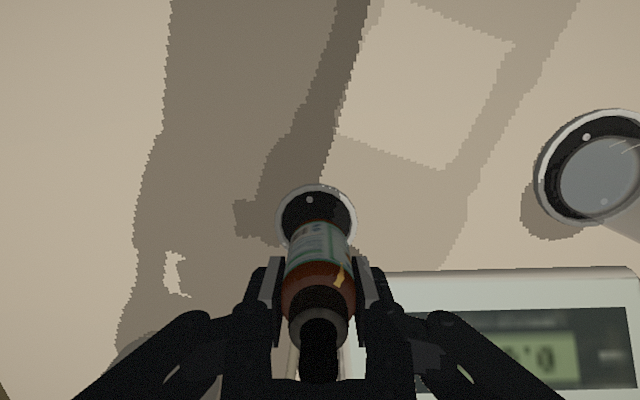

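The bottle hangs straight over the small holder (316,220), and the beaker stands in its ring at (597,170). Lower the bottle.

Emit:
step_arm(
  commands=[
    {"dx":0,"dy":0,"dz":0.012,"roll":0,"fingers":1},
    {"dx":0,"dy":0,"dz":0.022,"roll":0,"fingers":1},
    {"dx":0,"dy":0,"dz":0.022,"roll":0,"fingers":1},
    {"dx":0,"dy":0,"dz":0.0245,"roll":0,"fingers":1},
    {"dx":0,"dy":0,"dz":0.0245,"roll":0,"fingers":1},
  ],
)

```text
time: 11.15
tool_pos: [0.5598, -0.2612, 0.0372]
tcp_rot: [-0.212, -3.134, -0.0]
wrist_force: [-3.5, 2.4, 11.5]
width: 0.363
grip_force: 31.3
```

Run:
```python
from h import *
go(.560,-.2613,.0376,84)
```

```text
t 11.15 pos [ 0.5598 -0.2612  0.0372] yaw 82.25 w 0.363 F [-3.5  2.4 11.5] q [-0.48  0.34  1.89  0.    0.91 -1.91] 
  dx,dy,dz [-0.0002 -0.0001 -0.0004] roll -1.75
```

Contact made with light force. Release and rise.

Emit:
step_arm(
  commands=[
    {"dx":0,"dy":0,"dz":-0.0005,"roll":0,"fingers":1},
    {"dx":0,"dy":0,"dz":-0.0005,"roll":0,"fingers":-1},
    {"dx":0,"dy":0,"dz":-0.0005,"roll":0,"fingers":-1},
    {"dx":0,"dy":0,"dz":-0.0005,"roll":0,"fingers":-1},
    {"dx":0,"dy":0,"dz":-0.0005,"roll":0,"fingers":-1},
    {"dx":0,"dy":0,"dz":-0.03,"roll":0,"fingers":-1},
    {"dx":0,"dy":0,"dz":-0.09,"roll":0,"fingers":-1},
    {"dx":0,"dy":0,"dz":-0.14,"roll":0,"fingers":-1},
  ],
)

```text
time: 12.15
tool_pos: [0.5598, -0.2613, 0.1775]
tcp_rot: [0.212, 3.134, -0.0]
wrist_force: [0.7, -0.3, -0.3]
width: 1.001
grip_force: 0.0
```

Run:
```python
from h import *
go(.4315,.180,.2,83)
p,P,c,ok=wr("w6")
for a,b in ((.02,.058),(.085,.11)):
    m=ok&(np.hypot(P[...,0]-.56,P[...,1]+.26)<.03)&(P[...,2]>a)&(P[...,2]<b);Q=P[m]
    print("bot",len(Q),Q.mean(0),Q[:,2].max(),fitc(Q) if len(Q)>5 else 0)
```

```text
t 12.15 pos [ 0.5598 -0.2613  0.1775] yaw 82.25 w 1.001 F [ 0.7 -0.3 -0.3] q [-0.48  0.2   1.79 -0.    1.16 -1.91] 
  dx,dy,dz [ 0.1867  0.42   -0.0227] roll -0.75
bot 382 [ 0.54807639 -0.25970043  0.04110279] 0.05799902912156529 (array([ 0.5616, -0.2616]), 0.0167)
bot 326 [ 0.55944713 -0.2612712   0.09763514] 0.10428837355639065 (array([ 0.5605, -0.2614]), 0.0047)
```

Emit:
step_arm(
  commands=[
    {"dx":0.187,"dy":0.42,"dz":-0.023,"roll":0,"fingers":-1},
    {"dx":0.187,"dy":0.42,"dz":-0.023,"roll":0,"fingers":-1},
    {"dx":0.187,"dy":0.42,"dz":-0.023,"roll":0,"fingers":-1},
    {"dx":0.187,"dy":0.42,"dz":-0.023,"roll":0,"fingers":-1},
    {"dx":0.187,"dy":0.42,"dz":-0.023,"roll":0,"fingers":-1},
    {"dx":0.187,"dy":0.42,"dz":-0.023,"roll":0,"fingers":-1},
    {"dx":0.187,"dy":0.42,"dz":-0.023,"roll":0,"fingers":-1},
    {"dx":0.187,"dy":0.42,"dz":-0.023,"roll":0,"fingers":-1},
  ],
)

```text
time: 13.2
tool_pos: [0.4299, 0.183, 0.199]
tcp_rot: [0.207, 3.134, 0.002]
wrist_force: [-0.4, -0.4, 0.2]
width: 0.998
grip_force: 0.0
```

Emit:
step_arm(
  commands=[
    {"dx":0,"dy":0,"dz":0,"roll":0,"fingers":-1},
    {"dx":0,"dy":0,"dz":0,"roll":0,"fingers":-1},
    {"dx":0,"dy":0,"dz":0,"roll":0,"fingers":-1},
  ],
)

```text
time: 13.58
tool_pos: [0.4314, 0.1791, 0.1986]
tcp_rot: [-0.215, -3.134, 0.001]
wrist_force: [-0.1, -0.1, 0.1]
width: 1.0
grip_force: 0.0
```

Run:
```python
from h import *
go(.4315,.180,.04,83)
p,P,c,ok=wr("w7")
def top(x,y,r,a,b):
    m=ok&(np.hypot(P[...,0]-x,P[...,1]-y)<r)&(P[...,2]>a)&(P[...,2]<b);Q=P[m]
    print(len(Q),Q.mean(0).round(4),cv2.minAreaRect(Q[:,:2].astype(np.float32)))
top(.4315,.18,.06,.058,.0635);top(.42,.3255,.07,.016,.024)
def dark(x,y,r):
    m=ok&(np.hypot(P[...,0]-x,P[...,1]-y)<r)&(P[...,2]<.02)&(p.max(2)<95)
    vv,uu=np.where(m);R=np.array([ray(c,u,v,.002)[:2] for u,v in zip(uu,vv)],np.float32)
    if len(R):print(len(R),R.mean(0),cv2.minAreaRect(R))
dark(.559,.272,.07);dark(.5367,.101,.06)
```

```text
t 13.57 pos [0.4314 0.1791 0.1986] yaw 82.15 w 1.0 F [-0.1 -0.1  0.1] q [ 0.34 -0.11  2.07 -0.    1.19 -1.09] 
  dx,dy,dz [-0.      0.001   0.1586] roll -0.85
1136 [0.431  0.1766 0.0609] ((0.43209904432296753, 0.17667417228221893), (0.01460984256118536, 0.06786347925662994), 81.52847290039062)
2869 [0.4192 0.3224 0.0196] ((0.4197864532470703, 0.3231578767299652), (0.03691313415765762, 0.08512988686561584), 74.0871353149414)
2856 [0.5485824  0.26794553] ((0.5576926469802856, 0.28389108180999756), (0.0901336595416069, 0.10771431773900986), 84.54534912109375)
2523 [0.53443724 0.1019815 ] ((0.5325968861579895, 0.08940446376800537), (0.0755365714430809, 0.09620757400989532), 72.79167938232422)
```

View pics/w7.png

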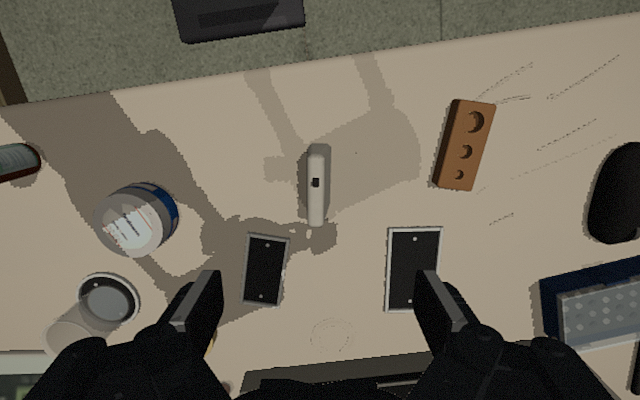

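The timer is at (318,187), midway between the fingers. The narrow holder is at (265,270), the wide holder at (412,268) and the block at (463,145). Descend to the timer.

Emit:
step_arm(
  commands=[
    {"dx":0,"dy":0.001,"dz":0.05,"roll":0,"fingers":-1},
    {"dx":0,"dy":0.001,"dz":0.1,"roll":0,"fingers":-1},
    {"dx":0,"dy":0.001,"dz":0.15,"roll":0,"fingers":-1},
    {"dx":0,"dy":0.001,"dz":0.165,"roll":0,"fingers":-1},
    {"dx":0,"dy":0.001,"dz":0.165,"roll":0,"fingers":-1},
    {"dx":0,"dy":0.001,"dz":0.165,"roll":0,"fingers":-1},
  ],
)

```text
time: 14.38
tool_pos: [0.4334, 0.1816, 0.0358]
tcp_rot: [0.213, 3.131, 0.002]
wrist_force: [0.7, -0.6, -0.2]
width: 1.006
grip_force: 0.0
```

Emit:
step_arm(
  commands=[
    {"dx":0,"dy":0,"dz":0,"roll":0,"fingers":1},
    {"dx":0,"dy":0,"dz":0,"roll":0,"fingers":1},
    {"dx":0,"dy":0,"dz":0,"roll":0,"fingers":1},
    {"dx":0,"dy":0,"dz":0,"roll":0,"fingers":1},
    {"dx":0,"dy":0,"dz":0,"roll":0,"fingers":1},
    {"dx":0,"dy":0,"dz":0,"roll":0,"fingers":1},
    {"dx":0,"dy":0,"dz":0,"roll":0,"fingers":1},
  ],
  squeeze=35,
)

```text
time: 15.25
tool_pos: [0.4314, 0.1812, 0.0342]
tcp_rot: [0.212, 3.134, 0.0]
wrist_force: [-1.3, 0.1, 5.5]
width: 0.199
grip_force: 36.8
```

Run:
```python
from h import *
go(.5367,.101,.036,72.8)
```

```text
t 15.25 pos [0.4314 0.1812 0.0342] yaw 82.25 w 0.199 F [-1.3  0.1  5.5] q [ 0.34  0.09  2.21 -0.    0.84 -1.09] 
  dx,dy,dz [-0.1152 -0.0652 -0.0018] roll 9.45
```

Emit:
step_arm(
  commands=[
    {"dx":0,"dy":0,"dz":-0.02,"roll":0,"fingers":1},
    {"dx":0,"dy":0,"dz":-0.06,"roll":0,"fingers":1},
    {"dx":-0.03,"dy":-0.02,"dz":-0.07,"roll":3,"fingers":1},
    {"dx":-0.06,"dy":-0.035,"dz":-0.07,"roll":6,"fingers":1},
    {"dx":-0.09,"dy":-0.05,"dz":-0.07,"roll":8,"fingers":1},
    {"dx":-0.115,"dy":-0.065,"dz":-0.05,"roll":9.5,"fingers":1},
    {"dx":-0.115,"dy":-0.065,"dz":-0.03,"roll":9.5,"fingers":1},
    {"dx":-0.115,"dy":-0.065,"dz":-0.03,"roll":9.5,"fingers":1},
  ],
)

```text
time: 16.25
tool_pos: [0.5341, 0.1006, 0.0612]
tcp_rot: [-0.471, -3.1, 0.002]
wrist_force: [-0.2, -0.9, -0.9]
width: 0.201
grip_force: 36.0
```

Emit:
step_arm(
  commands=[
    {"dx":0,"dy":0,"dz":0,"roll":0,"fingers":1},
    {"dx":0,"dy":0,"dz":0,"roll":0,"fingers":1},
    {"dx":0,"dy":0,"dz":0,"roll":0,"fingers":1},
  ],
)

```text
time: 16.62
tool_pos: [0.5369, 0.1016, 0.0647]
tcp_rot: [0.47, 3.105, 0.001]
wrist_force: [-0.1, -0.4, -0.6]
width: 0.196
grip_force: 36.0
```

Run:
```python
from h import *
go(.5367,.101,.036,72.8)
p,P,c,ok=wr("w8")
```

```text
t 16.62 pos [0.5369 0.1016 0.0647] yaw 72.78 w 0.196 F [-0.1 -0.4 -0.6] q [ 0.14  0.19  2.03  0.    0.92 -1.13] 
  dx,dy,dz [ 0.0001 -0.0006  0.0287] roll -0.02
```

View pics/w8.png

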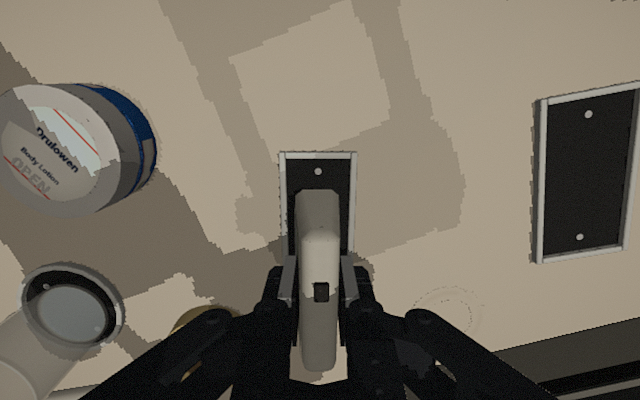

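The timer hangs parallel to the narrow holder and centred on it (columns 319 and 318). Lower it.

Emit:
step_arm(
  commands=[
    {"dx":0,"dy":0,"dz":0.015,"roll":0,"fingers":1},
    {"dx":0,"dy":0,"dz":0.026,"roll":0,"fingers":1},
    {"dx":0,"dy":0,"dz":0.026,"roll":0,"fingers":1},
    {"dx":0,"dy":0,"dz":0.0285,"roll":0,"fingers":1},
    {"dx":0,"dy":0,"dz":0.0285,"roll":0,"fingers":1},
  ],
)

```text
time: 17.3
tool_pos: [0.5359, 0.1011, 0.0359]
tcp_rot: [-0.471, -3.105, 0.001]
wrist_force: [-4.0, -0.7, 8.5]
width: 0.202
grip_force: 37.1
```

Run:
```python
from h import *
go(.5367,.101,.036,72.8)
```

```text
t 17.3 pos [0.5359 0.1011 0.0359] yaw 72.75 w 0.202 F [-4.  -0.7  8.5] q [ 0.14  0.23  2.05 -0.    0.87 -1.13] 
  dx,dy,dz [-0.0008  0.0001 -0.0001] roll -0.05
```

Emit:
step_arm(
  commands=[
    {"dx":0,"dy":0,"dz":0,"roll":0,"fingers":-1},
    {"dx":0,"dy":0,"dz":0,"roll":0,"fingers":-1},
    {"dx":0,"dy":0,"dz":0,"roll":0,"fingers":-1},
    {"dx":0,"dy":0,"dz":0,"roll":0,"fingers":-1},
    {"dx":0,"dy":0,"dz":0,"roll":0,"fingers":-1},
    {"dx":0,"dy":0,"dz":-0.04,"roll":0,"fingers":-1},
    {"dx":0,"dy":0,"dz":-0.1,"roll":0,"fingers":-1},
    {"dx":0,"dy":0,"dz":-0.15,"roll":0,"fingers":-1},
  ],
)

```text
time: 18.3
tool_pos: [0.5366, 0.1012, 0.1873]
tcp_rot: [0.471, 3.105, 0.0]
wrist_force: [0.9, -1.0, -0.1]
width: 1.002
grip_force: 0.0
```

Run:
```python
from h import *
go(.420,.325,.15,73)
p,P,c,ok=wr("w9")
def top(x,y,r,a,b):
    m=ok&(np.hypot(P[...,0]-x,P[...,1]-y)<r)&(P[...,2]>a)&(P[...,2]<b);Q=P[m]
    if len(Q):print(len(Q),Q.mean(0).round(4),cv2.minAreaRect(Q[:,:2].astype(np.float32)))
top(.5367,.101,.055,.055,.066)
top(.5367,.101,.055,.06,.069)
def dark(x,y,r):
    m=ok&(np.hypot(P[...,0]-x,P[...,1]-y)<r)&(P[...,2]<.02)&(p.max(2)<95)
    vv,uu=np.where(m);R=np.array([ray(c,u,v,.002)[:2] for u,v in zip(uu,vv)],np.float32)
    if len(R):print(len(R),R.mean(0),cv2.minAreaRect(R))
dark(.559,.272,.065)
```

```text
t 18.3 pos [0.5366 0.1012 0.1873] yaw 72.75 w 1.002 F [ 0.9 -1.  -0.1] q [ 0.14  0.05  1.93  0.    1.16 -1.13] 
  dx,dy,dz [0.1778 0.1791 0.0373] roll -0.25
1355 [0.5341 0.098  0.0625] ((0.5358495712280273, 0.09699093550443649), (0.015858089551329613, 0.0678127333521843), 73.04596710205078)
1280 [0.5345 0.0977 0.0632] ((0.5358811616897583, 0.09708291292190552), (0.014772200025618076, 0.06765468418598175), 72.09534454345703)
5675 [0.55564785 0.27144384] ((0.557623028755188, 0.26868781447410583), (0.05838463082909584, 0.10738982260227203), 83.8193359375)
```

View pics/w9.png

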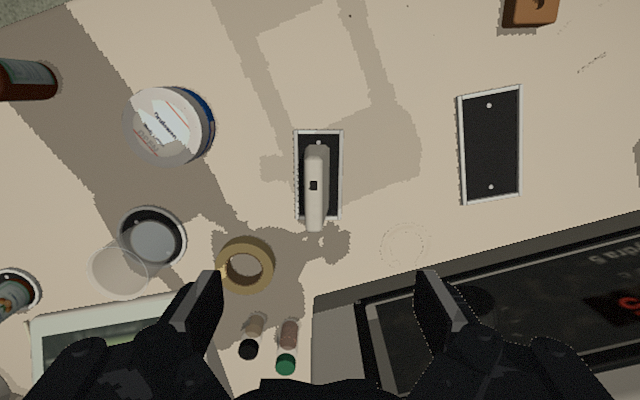

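The timer sits inside the narrow holder (318,175), upright. On to the block.

Emit:
step_arm(
  commands=[
    {"dx":0.178,"dy":0.179,"dz":0,"roll":0,"fingers":-1},
    {"dx":0.178,"dy":0.179,"dz":0,"roll":0,"fingers":-1},
    {"dx":0.178,"dy":0.179,"dz":0,"roll":0,"fingers":-1},
    {"dx":0.178,"dy":0.179,"dz":0,"roll":0,"fingers":-1},
    {"dx":0.178,"dy":0.179,"dz":0.02,"roll":0,"fingers":-1},
    {"dx":0.178,"dy":0.179,"dz":0.04,"roll":0,"fingers":-1},
    {"dx":0.178,"dy":0.179,"dz":0.04,"roll":0,"fingers":-1},
    {"dx":0.178,"dy":0.179,"dz":0.04,"roll":0,"fingers":-1},
  ],
)

```text
time: 19.35
tool_pos: [0.4199, 0.325, 0.1458]
tcp_rot: [0.472, 3.106, 0.001]
wrist_force: [-0.8, -0.5, 1.3]
width: 1.004
grip_force: 0.0
```

Run:
```python
from h import *
p,P,c,ok=wr("w10")
m=ok&(np.hypot(P[...,0]-.42,P[...,1]-.3247)<.06)&(P[...,2]>.016)&(P[...,2]<.025);Q=P[m]
print(len(Q),Q.mean(0).round(4),cv2.minAreaRect(Q[:,:2].astype(np.float32)))
go(.420,.324,.007,73)
```

```text
3452 [0.4189 0.3238 0.0197] ((0.41967207193374634, 0.3233361542224884), (0.03597281873226166, 0.08523741364479065), 73.98336791992188)
t 19.4 pos [0.4202 0.3251 0.1462] yaw 72.72 w 0.998 F [-0.6 -0.3 -0.3] q [ 0.61  0.06  2.   -0.    1.08 -0.66] 
  dx,dy,dz [ 0.     -0.0013  0.1392] roll -0.28
```

Emit:
step_arm(
  commands=[
    {"dx":0,"dy":-0.0015,"dz":0.05,"roll":-1,"fingers":-1},
    {"dx":0,"dy":-0.0015,"dz":0.1,"roll":-1,"fingers":-1},
    {"dx":0,"dy":-0.0015,"dz":0.125,"roll":-1,"fingers":-1},
    {"dx":0,"dy":-0.0015,"dz":0.137,"roll":-1,"fingers":-1},
    {"dx":0,"dy":-0.0015,"dz":0.139,"roll":-1,"fingers":-1},
    {"dx":0,"dy":-0.0015,"dz":0.139,"roll":-1,"fingers":-1},
    {"dx":0,"dy":-0.0015,"dz":0.139,"roll":-1,"fingers":-1},
  ],
)

```text
time: 20.27
tool_pos: [0.4202, 0.3243, 0.0077]
tcp_rot: [0.444, 3.108, 0.003]
wrist_force: [-0.0, 0.1, 0.7]
width: 0.998
grip_force: 0.0
```

Run:
```python
from h import *
go(.4198,.3235,.007,73.5)
```

```text
t 20.27 pos [0.4202 0.3243 0.0077] yaw 73.74 w 0.998 F [-0.   0.1  0.7] q [ 0.61  0.24  2.1  -0.    0.8  -0.68] 
  dx,dy,dz [ 0.0002 -0.0009  0.0007] roll 0.24
```

Emit:
step_arm(
  commands=[
    {"dx":0,"dy":0,"dz":0,"roll":0,"fingers":1},
    {"dx":0,"dy":0,"dz":0,"roll":0,"fingers":1},
    {"dx":0,"dy":0,"dz":0,"roll":0,"fingers":1},
    {"dx":0,"dy":0,"dz":0,"roll":0,"fingers":1},
    {"dx":0,"dy":0,"dz":0,"roll":0,"fingers":1},
    {"dx":0,"dy":0,"dz":0,"roll":0,"fingers":1},
    {"dx":0,"dy":0,"dz":0,"roll":0,"fingers":1},
  ],
  squeeze=45,
)

```text
time: 21.15
tool_pos: [0.4194, 0.3238, 0.0067]
tcp_rot: [0.444, 3.109, 0.001]
wrist_force: [-0.5, -0.2, 5.6]
width: 0.41
grip_force: 47.0
```

Emit:
step_arm(
  commands=[
    {"dx":0,"dy":0,"dz":-0.01,"roll":0,"fingers":1},
    {"dx":0,"dy":0,"dz":-0.04,"roll":0,"fingers":1},
    {"dx":0,"dy":0,"dz":-0.08,"roll":0,"fingers":1},
    {"dx":0,"dy":0,"dz":-0.1,"roll":0,"fingers":1},
    {"dx":0,"dy":0,"dz":-0.1,"roll":0,"fingers":1},
  ],
)

```text
time: 21.78
tool_pos: [0.42, 0.3242, 0.108]
tcp_rot: [0.444, 3.107, 0.004]
wrist_force: [0.1, -0.3, -1.9]
width: 0.407
grip_force: 46.4
```

Run:
```python
from h import *
go(.5585,.271,.1,83.7)
```

```text
t 21.77 pos [0.42   0.3242 0.108 ] yaw 73.75 w 0.407 F [ 0.1 -0.3 -1.9] q [ 0.61  0.1   2.04 -0.    1.   -0.68] 
  dx,dy,dz [-0.1478 -0.0123  0.0083] roll -9.95
```

Emit:
step_arm(
  commands=[
    {"dx":-0.04,"dy":-0.003,"dz":0,"roll":-3,"fingers":1},
    {"dx":-0.08,"dy":-0.006,"dz":0,"roll":-6,"fingers":1},
    {"dx":-0.12,"dy":-0.01,"dz":0,"roll":-9,"fingers":1},
    {"dx":-0.148,"dy":-0.012,"dz":0.02,"roll":-10,"fingers":1},
    {"dx":-0.148,"dy":-0.012,"dz":0.05,"roll":-10,"fingers":1},
    {"dx":-0.148,"dy":-0.012,"dz":0.05,"roll":-10,"fingers":1},
    {"dx":-0.148,"dy":-0.012,"dz":0.05,"roll":-10,"fingers":1},
  ],
)

```text
time: 22.65
tool_pos: [0.5569, 0.2704, 0.0556]
tcp_rot: [-0.171, -3.135, 0.001]
wrist_force: [0.3, 0.4, -0.4]
width: 0.407
grip_force: 46.3
```

Run:
```python
from h import *
p,P,c,ok=wr("w11")
go(.5585,.271,.01,83.7)
def dark(n,p,P,c,ok,th):
    m=ok&(np.hypot(P[...,0]-.5585,P[...,1]-.271)<.07)&(P[...,2]<.012)&(p.max(2)<th)
    k,l,st,_=cv2.connectedComponentsWithStats(m.astype(np.uint8));i=1+st[1:,4].argmax()
    vv,uu=np.where(l==i);R=np.array([ray(c,u,v,.002)[:2] for u,v in zip(uu,vv)],np.float32)
    r=cv2.minAreaRect(R);print(n,len(R),r,cv2.boxPoints(r).round(4).tolist())
for th in(50,70): dark("wrist",p,P,c,ok,th)
z=np.load("scene0.npz");cc=dict(intrinsics=z["K"],world_to_cam=z["W"]);dark("scene",z["p"],pts("scene",z["d"],cc),cc,z["d"]>0,80)
z=np.load("side0.npz");cc=dict(intrinsics=z["K"],world_to_cam=z["W"]);dark("side",z["p"],pts("side",z["d"],cc),cc,z["d"]>0,80)
m=ok&(np.hypot(P[...,0]-.5585,P[...,1]-.271)<.07)&(P[...,2]>.06)&(P[...,2]<.08);Q=P[m]
print("block",len(Q),Q[:,2].mean(),cv2.minAreaRect(Q[:,:2].astype(np.float32)))
```

```text
t 22.7 pos [0.5577 0.2709 0.0567] yaw 83.77 w 0.408 F [ 0.6  0.2 -0.5] q [ 0.41  0.32  1.88  0.    0.94 -1.05] 
  dx,dy,dz [-0.0008  0.0002  0.0467] roll 0.07
wrist 2918 ((0.5226792693138123, 0.2746007442474365), (0.05218571797013283, 0.029001664370298386), 83.79585266113281) [[0.5054000020027161, 0.2502000033855438], [0.5343000292778015, 0.24709999561309814], [0.539900004863739, 0.29899999499320984], [0.5110999941825867, 0.3021000027656555]]
wrist 2953 ((0.5228736996650696, 0.2743868827819824), (0.052745088934898376, 0.029648156836628914), 83.5621337890625) [[0.5052000284194946, 0.24979999661445618], [0.534600019454956, 0.24650000035762787], [0.5406000018119812, 0.2989000082015991], [0.5110999941825867, 0.30230000615119934]]
scene 253 ((0.5590919256210327, 0.2743946611881256), (0.04006094112992287, 0.09227006137371063), 83.35055541992188) [[0.5109000205993652, 0.259799987077713], [0.6025999784469604, 0.2492000013589859], [0.607200026512146, 0.2888999879360199], [0.5156000256538391, 0.2996000051498413]]
side 284 ((0.559313952922821, 0.2677661180496216), (0.04262774810194969, 0.09488355368375778), 83.00881958007812) [[0.5095999836921692, 0.2524000108242035], [0.6037999987602234, 0.24079999327659607], [0.609000027179718, 0.2831000089645386], [0.5148000121116638, 0.2946999967098236]]
block 13647 0.06851250902765449 ((0.5570439100265503, 0.2703675329685211), (0.06225021556019783, 0.08539221435785294), 84.30059814453125)
```

View pics/w11.png

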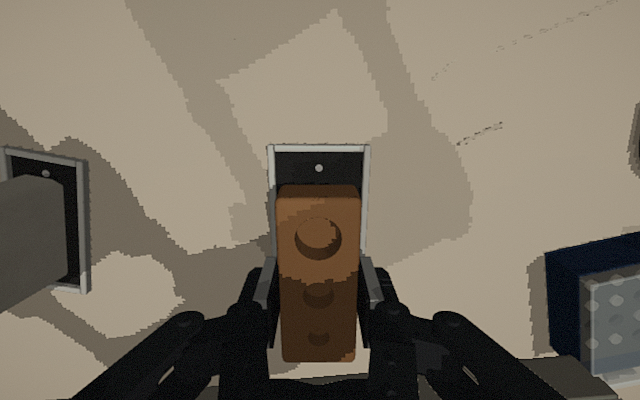

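The block is aligned with the wide holder. The holder's near inner edge (row ~150) is 52 mm wide and gives a centre of (.5585,.2706), within 1 mm of the block. Lower.

Emit:
step_arm(
  commands=[
    {"dx":-0.001,"dy":0,"dz":0.02,"roll":0,"fingers":1},
    {"dx":-0.001,"dy":0,"dz":0.035,"roll":0,"fingers":1},
    {"dx":-0.001,"dy":0,"dz":0.042,"roll":0,"fingers":1},
    {"dx":-0.001,"dy":0,"dz":0.042,"roll":0,"fingers":1},
    {"dx":-0.001,"dy":0,"dz":0.042,"roll":0,"fingers":1},
  ],
)

```text
time: 23.32
tool_pos: [0.5591, 0.2706, 0.0146]
tcp_rot: [0.171, 3.136, 0.0]
wrist_force: [-0.3, 0.2, -1.3]
width: 0.409
grip_force: 46.3
```

Run:
```python
from h import *
go(.5587,.2706,.0088,83.7)
```

```text
t 23.32 pos [0.5591 0.2706 0.0146] yaw 83.75 w 0.409 F [-0.3  0.2 -1.3] q [ 0.41  0.38  1.89  0.    0.87 -1.05] 
  dx,dy,dz [ 0.0004 -0.0001  0.0058] roll 0.05
```

Emit:
step_arm(
  commands=[
    {"dx":0,"dy":0,"dz":0.004,"roll":0,"fingers":1},
    {"dx":0,"dy":0,"dz":0.0055,"roll":0,"fingers":1},
    {"dx":0,"dy":0,"dz":0.0055,"roll":0,"fingers":1},
    {"dx":0,"dy":0,"dz":0.0055,"roll":0,"fingers":1},
  ],
)

```text
time: 23.82
tool_pos: [0.5588, 0.2704, 0.0088]
tcp_rot: [0.171, 3.137, -0.0]
wrist_force: [-0.3, -0.6, -1.0]
width: 0.407
grip_force: 46.3
```

Emit:
step_arm(
  commands=[
    {"dx":0,"dy":0,"dz":0.001,"roll":0,"fingers":1},
    {"dx":0,"dy":0,"dz":0.001,"roll":0,"fingers":1},
  ],
)

```text
time: 24.08
tool_pos: [0.5589, 0.2705, 0.0087]
tcp_rot: [-0.171, -3.137, 0.0]
wrist_force: [-1.8, -1.6, 5.3]
width: 0.409
grip_force: 47.0
```

In contact. Release, rise, and clear the area.

Emit:
step_arm(
  commands=[
    {"dx":0,"dy":0,"dz":0,"roll":0,"fingers":-0.1},
    {"dx":0,"dy":0,"dz":0,"roll":0,"fingers":-0.1},
    {"dx":0,"dy":0,"dz":0,"roll":0,"fingers":-0.1},
    {"dx":0,"dy":0,"dz":0,"roll":0,"fingers":-0.1},
    {"dx":0,"dy":0,"dz":-0.03,"roll":0,"fingers":-0.1},
    {"dx":0,"dy":0,"dz":-0.08,"roll":0,"fingers":-1},
    {"dx":0,"dy":0,"dz":-0.14,"roll":0,"fingers":-1},
    {"dx":0,"dy":0,"dz":-0.19,"roll":0,"fingers":-1},
  ],
)

```text
time: 25.08
tool_pos: [0.5591, 0.2706, 0.2003]
tcp_rot: [0.171, 3.135, 0.001]
wrist_force: [0.7, -0.3, -0.2]
width: 1.001
grip_force: 0.0
```

Run:
```python
from h import *
p,P,c,ok=wr("w12")
m=ok&(np.hypot(P[...,0]-.5585,P[...,1]-.271)<.07)&(P[...,2]>.015)&(P[...,2]<.03);Q=P[m]
print("block",len(Q),Q[:,2].mean(),Q[:,2].std(),cv2.minAreaRect(Q[:,:2].astype(np.float32)))
s,_=read_camera("scene")
a=cv2.resize(p[60:400,40:640],None,fx=.7,fy=.7)
b=cv2.resize(s[140:330,190:390],None,fx=1.8,fy=1.8,interpolation=cv2.INTER_CUBIC)
o=np.zeros((600,420,3),np.uint8);o[:238,:420]=a[:238,:420];o[240:582,:360]=b[:342,:360];cv2.imwrite("pics/fin.png",o)
```

```text
block 2563 0.02155385093563127 0.0011979069498038435 ((0.5596151947975159, 0.27014070749282837), (0.036015335470438004, 0.08527424931526184), 84.09303283691406)
```

View pics/fin.png

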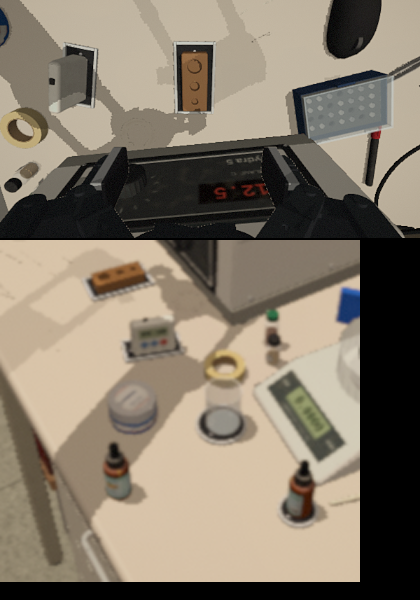

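The final view shows all four items upright inside their holders: block (118,277), timer (153,335), beaker (222,415) and bottle (298,497). The pot and tape are where they were. Block top is at 21.6 mm, which fits 20 mm on the 2 mm floor.

```bash
python3 -c "
from h import *
print(finish_job())"
```

```text
the job is handed in; nothing more can be done
None
```

The job is handed in: the beaker, dropper bottle, timer and weight block each stand upright in their matching holders, and the grease pot and tape roll were left untouched.

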